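# Push a loaded shelf board home into its notches

### The job

The wooden shelf board with the small carton on it has been left part-way along the rails of its bench stand. With the fingertips against its red-marked end, push it gently along the rails until you feel it drop into the notches and it lies flat on both rails, then take the fingers away. Do not lift the board, do not touch the carton, which must stay standing on the board, and leave the other things on the bench where they are.

Things in the scene. Friction and masses are not known exactly. Their poses are not given: they have to be found in the camera images.
- stand: Fixed shelf stand: two plywood rails, tops 70 mm above the bench, an aluminium guide outside each. +x: the way to push, along the rails (about world -y, within 20 degrees); z up. Origin: on the bench under the middle of the board when home. Rails run x -190 to +135 mm at y +/-89 mm, 24 mm wide; guides from y +/-102 to +/-112, 92 mm high. Between the rails: only cross ties up to 20 mm high.
- home (a point): Where the board's origin is when home: on the stand's centre line, 70 mm above the bench; axes as the stand's. Each rail has two notches, 65 mm before and 65 mm beyond this point, 17 mm long, 12 mm deep, which leave the board 2.5 mm of play either way. The rails have no end stop: only the far walls of the notches stop the board.
- board: Loose wooden board, 170 mm along x (the slide) by 200 mm (y) by 16 mm, 0.3 to 0.6 kg. Origin: centre of its underside; axes as the stand's. Two 12 mm steel dowels cross its underside at x -65 and +65 mm, 9 mm proud. It starts 55 to 95 mm short of home, riding on the dowels, underside 79 mm above the bench; home it lies on the rail tops, 9 mm lower.
- push_end (a point): Middle of the board's red-marked end face, the one to push: board x -85 mm, y 0, 8 mm above its underside. Sliding the board with its carton takes 2 to 8 N; in the notches it stops dead.
- carton: Small brown carton, 55 x 105 x 35 mm, about 0.15 kg, loose, standing on the middle of the board. Origin: centre of its underside. Not to be touched.
- parcel: Loose parcel carton, 61 x 120 x 55 mm, standing on the bench, a bystander. Origin: centre of its underside.
- glue_stick: Loose white and orange glue stick, 28 mm across, 95 mm high, standing on the bench, a bystander. Origin: centre of its underside.

How it is judged:
By the outcome, as a careful person would: the job done as asked, in the order asked, and still so for the second after the job is handed in, with the robot touching nothing.
It also fails if it takes over 35 s, if anything falls off the work surface, if the arm or the gripper's body presses on something with over 40 N, if the wrist force passes 120 N, or if a joint passes its speed limit or range.

### The arm

A 6-joint arm with a two-finger parallel gripper is mounted at the origin on the work surface; the furniture and walls round the work are solid. World frame = base frame: x ahead of the robot, y to its left, z up, the work surface at z = 0. Lengths are in m, angles in rad, forces in N, time in s.
With the tool pointing down it reaches from about 0.35 to 0.975 m from the base axis. Payload 4.9 kg.
Tool frame: the origin (TCP) lies at the very end of the fingers, on their centre line; the grasp point (between the pads) lies 19 mm behind it (ctrl.grasp_offset is the distance from the TCP to the grasp point, in m); z points along the fingers, y is the line along which they close (so a half turn about z gives the same grasp; the last joint's range is limited). The gripper opens to 85 mm and grips with 20 to 120 N. Pads are 22 mm wide; open, the fingers measure 114 mm over their backs; the gripper's body (76 mm by 85 mm) begins 54 mm behind the grasp point. The pads swing forward as they close: fully open they stand 13 mm farther back than shut.
Start: joints at [1.073, 0.053, 1.613, -0, 1.476, -0.119], TCP at [0.231, 0.581, 0.231] pointing down, gripper open.
Joint ranges: [-3.01, 3.01], [-1.01, 2.22], [0.06, 2.58], [-1.02, 4.17], [0.09, 2.62], [-3.14, 3.14]. Speed limits (rad/s): [2.57, 2.57, 3.14, 3.14, 3.14, 3.14].

### API

Orientations are given as a rotation vector (axis times angle).
In Python, from station import ctrl, optics gives the robot as it stands.
- The arm moves only by the shell command python3 -m handwheel 'ROWS' [OPENING] [FORCE]. ROWS is JSON, a list of rows, each an object of numbers: "tx", "ty", "tz": the shift along the tool's x, y, z in mm; "roll": the turn about the tool's z in rad. A call has 1 to 12 rows; each row shifts and turns the commanded pose from where the row before left it, along the tool's axes as they then stand; what a row does not reach is not made up. A row lasts 1/12 s, in which the tool goes at most 41.7 mm and 7.16 degrees, less where a joint would pass 70% of its speed; a pose out of reach is approached as far as the arm can. A call with a gripper value outside its range is refused whole. OPENING is the finger opening in mm, from 0 to 85.4, set as the call begins (- or left out, the last holds). The fingers move at their own pace and stop on an object; FORCE is the grip in N (left out, the last holds). Time passes only in rows, so rows that do not move let the fingers close. It gives the time, the measured TCP pose, the force, the opening and the grip force at its end, in the units of the state.
- ctrl.get_obs(): the state, without advancing time (a new reading comes with each control period).
- optics.get_image(name): name is "scene" or "top"; returns (picture, depth): 480x640x3 uint8, red, green, blue; 480x640 float32, m along the optical axis (not along the pixel's ray), 0 where there is no reading.
- optics.camera_params(name): a dict with "mtx" (3x3 intrinsics, pixels), "k1" (the pictures are not rectified: a ray, as slopes to the right and down, at radius r is drawn at 1 + k1 r^2 times it, then the intrinsics apply), "extrinsics" (4x4, takes a point from camera to world coordinates). Camera axes: x right, y down, z forward; pixel columns grow to the right and rows downward; lengths in m; the calibration is good to about 2 mm. A picture is of the moment at which its call begins. camera_params takes no time and is no camera call.
- ctrl.finish_job(): hands the job in; it is judged then, once.
The state is a dict: "t": time; "q": joint angles; "dq": joint speeds; "effort": joint torques, N m; "tool_pos": TCP position; "tool_rot": TCP orientation; "contact_force": force on the tool from outside, world axes, zero at the start; "wrist_torque": the same for the moment, N m; "opening": finger opening in m; "grip_force": force on a finger pad.
Only numpy, scipy, OpenCV 4.12 (cv2) and the standard library are available. Lean on these libraries where they do the work, as an engineer would, in place of code of your own. Each camera call takes 0.05 s, during which the arm holds its last target. There are 200 camera calls.

## Working session

There is one attempt and no reset: what is moved stays moved. The work goes in short steps, Python scripts to look and compute and a shell command to move; the robot and the scene stay as the last step left them, time stands still between calls to the robot, and variables do not carry over. Pictures are saved under pics/ and viewed, at most 10 in all, crops included, and the job is handed in when it is done.

```bash
mkdir -p pics; cat > h.py <<'E'
import numpy as np, cv2
from station import ctrl, optics
def grab(n,tag):
    im,d=optics.get_image(n); cv2.imwrite(f'pics/{n}_{tag}.png',im[:,:,::-1]); np.savez(f'pics/{n}_{tag}.npz',im=im,d=d); return im,d
def rays(n,uv):
    p=optics.camera_params(n);K=np.array(p['mtx']);T=np.array(p['extrinsics'])
    uv=np.atleast_2d(np.array(uv,float))
    s=cv2.undistortPoints(uv[:,None],K,np.array([p['k1'],0,0,0.]))[:,0]
    return T, np.c_[s,np.ones(len(s))]
def plane(n,uv,z):
    T,r=rays(n,uv); w=r@T[:3,:3].T; o=T[:3,3]
    return o+w*((z-o[2])/w[:,2])[:,None]
def pts(n,uv,d):
    T,r=rays(n,uv); return (r*np.asarray(d)[:,None])@T[:3,:3].T+T[:3,3]
E
python3 - <<'E'
from h import *
for n in('scene','top'):
    grab(n,'0');print(n,optics.camera_params(n))
o=ctrl.get_obs();print(o)
E
```

```text
scene {'mtx': array([[486.55898235,   0.        , 320.67087023],
       [  0.        , 486.55898235, 242.1811761 ],
       [  0.        ,   0.        ,   1.        ]]), 'k1': -0.13447870042692703, 'extrinsics': array([[-0.03824176, -0.84219287,  0.53781851,  0.01881506],
       [-0.99926539,  0.03357748, -0.01847269, -0.04790484],
       [-0.00250103, -0.53812984, -0.84285824,  0.9590557 ],
       [ 0.        ,  0.        ,  0.        ,  1.        ]])}
top {'mtx': array([[565.55899945,   0.        , 323.29975844],
       [  0.        , 565.55899945, 230.22159695],
       [  0.        ,   0.        ,   1.        ]]), 'k1': 0.03444609779319032, 'extrinsics': array([[ 0.00608234, -0.99729111,  0.07330378,  0.48639384],
       [-0.99963764, -0.00798614, -0.02570631, -0.05468845],
       [ 0.02622209, -0.07312086, -0.99697831,  1.42222723],
       [ 0.        ,  0.        ,  0.        ,  1.        ]])}
{'t': 0.1, 'q': array([ 1.07301477e+00,  5.33143844e-02,  1.61415922e+00,  1.12237704e-05,
        1.47600831e+00, -1.19010461e-01]), 'dq': array([-0.00061702, -0.0017259 , -0.00168136, -0.00110301, -0.00012719,
        0.00158822]), 'effort': array([-3.69344934e-04, -3.94901490e+01, -3.71363461e+01, -1.87526775e-04,
        3.92199247e-03,  1.91570314e-05]), 'tool_pos': array([0.23084214, 0.58019735, 0.23016986]), 'tool_rot': array([-5.91313439e-01, -3.08484606e+00,  2.82177367e-03]), 'contact_force': array([-0.59952029,  0.16983614,  0.13569453]), 'wrist_torque': array([ 0.00507676,  0.00559286, -0.02195432]), 'grip_force': 0.0, 'opening': 0.08537228550930895}
```

View pics/top_0.png

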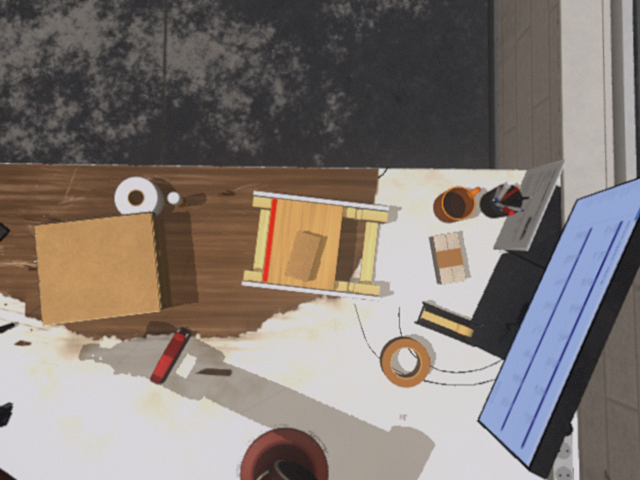

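View pics/scene_0.png

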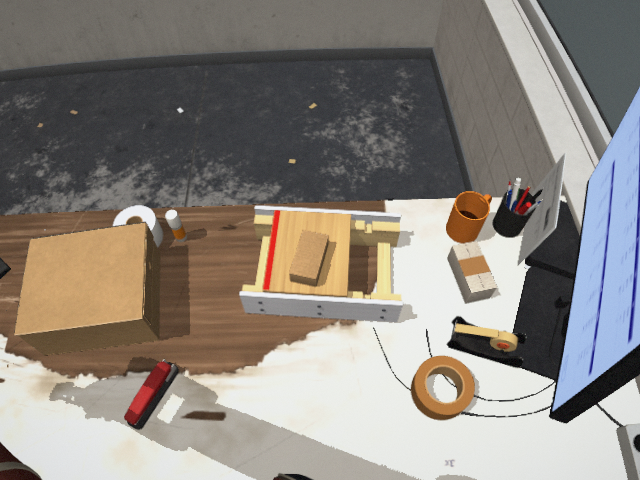

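The top view shows the stand at columns 243–397 and rows 190–300. The board's red end is a stripe from (275,198) to (265,285), and the carton is at (305,255). The parcel is at (449,257) and the glue stick at (175,198). A large box at columns 35–160 stands between the arm's start and the stand. The scene view agrees. Next I'll measure.

```bash
python3 - <<'E'
from h import *
for n in('top','scene'):
    f=np.load(f'pics/{n}_0.npz');im,d=f['im'],f['d']
    print(n)
    T=np.array(optics.camera_params(n)['extrinsics']);K=np.array(optics.camera_params(n)['mtx'])
    c=(np.array([.231,.581,.231])-T[:3,3])@T[:3,:3]; print('tcp px',K@(c/c[2]))
    hsv=cv2.cvtColor(im,cv2.COLOR_RGB2HSV)
    red=(((hsv[...,0]<5)|(hsv[...,0]>174))&(hsv[...,1]>200)&(hsv[...,2]>120)).astype(np.uint8)
    red[:, :230]=0; red[:,300:]=0; red[310:]=0
    v,u=np.nonzero(red)
    P=pts(n,np.c_[u,v].astype(float),d[v,u]); print('red',len(u),'z',np.median(P[:,2]))
    Q=plane(n,np.c_[u,v],.095)[:,:2]; r=cv2.minAreaRect(Q.astype(np.float32)*1000); print(r, cv2.boxPoints(r).round(1).tolist())
    # general heights
    V,U=np.mgrid[0:480,0:640]; A=pts(n,np.c_[U.ravel(),V.ravel()],d.ravel()).reshape(480,640,3)
    np.save(f'pics/{n}_A.npy',A)
    # high things
    for nm,(u0,u1,v0,v1) in dict(box=(10,165,205,345),stand=(235,405,185,325),roll=(110,160,170,215)).items():
        a=A[v0:v1,u0:u1].reshape(-1,3); a=a[a[:,2]>.03]
        print(nm,a.min(0).round(3),a.max(0).round(3),np.percentile(a,[2,50,98],axis=0).round(3).tolist())
    m=(A[...,2]>.083)&(A[...,2]<.105)&(U>235)&(U<405)&(V>180)&(V<325); 
    a=A[m]; print('board/guides',np.percentile(a,[0.5,99.5],axis=0).round(3).tolist())
    m=(A[...,2]>.118)&(A[...,2]<.15)&(U>260)&(U<360)&(V>190)&(V<310); 
    r=cv2.minAreaRect(A[m][:,:2].astype(np.float32)*1000);print('carton',r,np.median(A[m][:,2]))
    # guides: whitish grey at z~.092
    gm=(A[...,2]>.086)&(A[...,2]<.098)&(U>235)&(U<405)&(V>180)&(V<325)&(hsv[...,1]<50)
    a=A[gm][:,:2]; mid=np.median(a[:,0])
    for s in(a[a[:,0]>.47],a[a[:,0]<.47]):
        if len(s)>20: l=cv2.fitLine(s.astype(np.float32),cv2.DIST_HUBER,0,.001,.001).ravel();print('guide',len(s),l,s.min(0),s.max(0))
E
```

```text
top
tcp px [ -4.60677321 395.45307137   1.        ]
red 305 z 0.09534978973627894
((561.7340698242188, 37.36953353881836), (9.11812686920166, 191.71910095214844), 83.83751678466797) [[465.8999938964844, 43.099998474121094], [656.5999755859375, 22.5], [657.5, 31.600000381469727], [466.8999938964844, 52.20000076293945]]
box [ 0.365 -0.055  0.03 ] [0.647 0.569 1.422] [[0.382, 0.286, 0.062], [0.497, 0.413, 0.121], [0.629, 0.55, 0.127]]
stand [ 0.421 -0.245  0.03 ] [0.676 0.1   1.422] [[0.434, -0.22, 0.058], [0.55, -0.051, 0.094], [0.663, 0.075, 0.134]]
roll [ 0.486 -0.055  0.03 ] [0.71  0.41  1.422] [[0.616, 0.31, 0.036], [0.662, 0.356, 0.063], [0.706, 0.404, 0.122]]
board/guides [[0.426, -0.228, 0.085], [0.671, 0.084, 0.102]]
carton ((522.3906860351562, -41.167118072509766), (55.03068923950195, 105.02777862548828), 73.90765380859375) 0.130321481758374
guide 581 [ 0.10897595  0.99404436  0.65419966 -0.08401883] [ 0.63321606 -0.24520011] [0.67591224 0.07772343]
guide 587 [ 0.10824928  0.99412376  0.44203258 -0.0610581 ] [ 0.42105236 -0.22110392] [0.46394732 0.10025022]
scene
tcp px [-110.
[... 358 characters left out ...]
0.04], [0.472, 0.397, 0.121], [0.68, 0.544, 0.125]]
stand [ 0.019 -0.245  0.03 ] [0.728 0.1   0.959] [[0.422, -0.226, 0.035], [0.518, -0.054, 0.094], [0.662, 0.079, 0.132]]
roll [ 0.019 -0.048  0.059] [0.711 0.401 0.959] [[0.019, -0.048, 0.061], [0.693, 0.355, 0.065], [0.709, 0.396, 0.959]]
board/guides [[0.423, -0.231, 0.084], [0.669, 0.088, 0.102]]
carton ((521.5758056640625, -41.44369888305664), (55.45878219604492, 107.59004974365234), 73.7412338256836) 0.13004307982172847
guide 605 [ 0.11060339  0.9938646   0.6471292  -0.13538675] [ 0.630569   -0.24439581] [0.67509928 0.07792524]
guide 944 [ 0.10422088  0.99455416  0.43920594 -0.07213716] [ 0.42003207 -0.22168746] [0.46340971 0.09868529]
```

The measurements check out:
- **Guides:** they run along (0.108, 0.994). The span is 325 mm, as given.
- **Board:** the end face centre is at about (0.561, 0.042), and its top is at 95 mm.
- **Push:** about 58 mm to home, inside the stated 55–95 mm.

First I'll roll the tool so its x points opposite to the push direction and close the fingers.

```bash
python3 -m handwheel '[{"roll":0.118},{"roll":0.118},{"roll":0.118},{"roll":0.118},{"roll":0.118},{"roll":0.118},{"roll":0.118},{"roll":0.118},{"roll":0.118},{"roll":0.118},{"roll":0.12},{}]' 0 20
cat > st.py <<'E'
from h import *
from scipy.spatial.transform import Rotation as R
import sys
o=ctrl.get_obs();M=R.from_rotvec(o['tool_rot']).as_matrix()
print('t',o['t'],'pos',o['tool_pos'].round(4),'F',o['contact_force'].round(2),'open',round(o['opening'],4));print(M.round(3).tolist(), o['q'].round(2))
if len(sys.argv)>3: print('delta tool mm',(M.T@(np.array([float(a) for a in sys.argv[1:4]])-o['tool_pos'])*1000).round(1))
E
python3 st.py .565 .078 .23
```

```text
t 0.1 pos [0.2308 0.5802 0.2302] F [-0.6   0.17  0.14] open 0.0854
[[-0.929, 0.37, -0.001], [0.37, 0.929, -0.002], [0.0, -0.002, -1.0]] [ 1.07  0.05  1.61  0.    1.48 -0.12]
delta tool mm [-496.2 -343.     0.7]$[0]: bad value
```

```bash
python3 -m handwheel '[{"tx":0,"ty":0,"tz":0,"roll":0.118},{"tx":0,"ty":0,"tz":0,"roll":0.118},{"tx":0,"ty":0,"tz":0,"roll":0.118},{"tx":0,"ty":0,"tz":0,"roll":0.118},{"tx":0,"ty":0,"tz":0,"roll":0.118},{"tx":0,"ty":0,"tz":0,"roll":0.118},{"tx":0,"ty":0,"tz":0,"roll":0.118},{"tx":0,"ty":0,"tz":0,"roll":0.118},{"tx":0,"ty":0,"tz":0,"roll":0.118},{"tx":0,"ty":0,"tz":0,"roll":0.118},{"tx":0,"ty":0,"tz":0,"roll":0.12},{"tx":0,"ty":0,"tz":0,"roll":0}]' 0 20; python3 st.py .565 .078 .23
```

```text
t: 1.1
tool_pos: [0.2309, 0.5804, 0.2306]
tool_rot: [2.34, 2.096, -0.002]
contact_force: [-0.0, 0.4, 0.2]
opening: 0.0005
grip_force: 0.0
t 1.1 pos [0.2309 0.5804 0.2306] F [-0.02  0.39  0.22] open 0.0005
[[0.11, 0.994, -0.001], [0.994, -0.11, -0.001], [-0.001, -0.0, -1.0]] [ 1.07  0.05  1.61 -0.    1.48  1.18]
delta tool mm [-462.7  387.1    0.9]
```

```bash
python3 -m handwheel '[{"tx":-10,"ty":9,"tz":0,"roll":0},{"tx":-24,"ty":20,"tz":0,"roll":0},{"tx":-24,"ty":20,"tz":0,"roll":0},{"tx":-24,"ty":20,"tz":0,"roll":0},{"tx":-24,"ty":20,"tz":0,"roll":0},{"tx":-24,"ty":20,"tz":0,"roll":0},{"tx":-24,"ty":20,"tz":0,"roll":0},{"tx":-24,"ty":20,"tz":0,"roll":0},{"tx":-24,"ty":20,"tz":0,"roll":0},{"tx":-24,"ty":20,"tz":0,"roll":0},{"tx":-24,"ty":20,"tz":0,"roll":0},{"tx":-24,"ty":20,"tz":0,"roll":0}]'
python3 -m handwheel '[{"tx":-24,"ty":20,"tz":0,"roll":0},{"tx":-24,"ty":20,"tz":0,"roll":0},{"tx":-24,"ty":20,"tz":0,"roll":0},{"tx":-24,"ty":20,"tz":0,"roll":0},{"tx":-24,"ty":20,"tz":0,"roll":0},{"tx":-24,"ty":20,"tz":0,"roll":0},{"tx":-24,"ty":20,"tz":0,"roll":0},{"tx":-20,"ty":18,"tz":0,"roll":0},{"tx":0,"ty":0,"tz":0,"roll":0},{"tx":0,"ty":0,"tz":0,"roll":0}]'
python3 st.py .565 .078 .073; python3 - <<'E'
from h import *
im,d=grab('scene','1')
E
```

```text
t: 2.1
tool_pos: [0.4298, 0.2813, 0.2312]
tool_rot: [2.335, 2.101, -0.0]
contact_force: [1.5, 1.0, -0.5]
opening: 0.0001
grip_force: 0.0
t: 2.93
tool_pos: [0.566, 0.078, 0.2309]
tool_rot: [-2.338, -2.097, 0.001]
contact_force: [0.3, 1.0, 0.0]
opening: -0.0001
grip_force: 0.0
t 2.9333 pos [0.566  0.078  0.2309] F [0.27 1.03 0.03] open -0.0001
[[0.108, 0.994, -0.001], [0.994, -0.108, 0.0], [-0.0, -0.001, -1.0]] [ 0.01 -0.07  1.74  0.    1.48  0.12]
delta tool mm [-1.000e-01 -9.000e-01  1.579e+02]
```

View pics/scene_1.png

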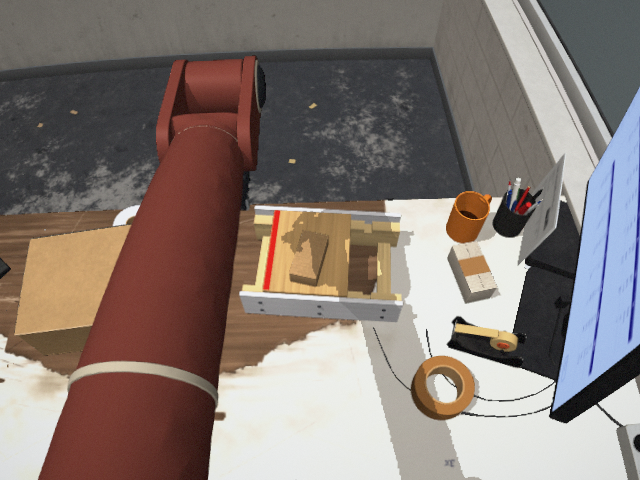

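The arm clears everything, and the red stripe and carton are unchanged at (272,250) and (310,257). Next I'll descend behind the red end.

```bash
python3 -m handwheel '[{"tx":0,"ty":0,"tz":12,"roll":0},{"tx":0,"ty":0,"tz":18,"roll":0},{"tx":0,"ty":0,"tz":18,"roll":0},{"tx":0,"ty":0,"tz":18,"roll":0},{"tx":0,"ty":0,"tz":18,"roll":0},{"tx":0,"ty":0,"tz":18,"roll":0},{"tx":0,"ty":0,"tz":18,"roll":0},{"tx":0,"ty":0,"tz":16,"roll":0},{"tx":0,"ty":0,"tz":14,"roll":0},{"tx":0,"ty":0,"tz":7,"roll":0},{"tx":0,"ty":0,"tz":0,"roll":0},{"tx":0,"ty":0,"tz":0,"roll":0}]'; python3 st.py .562 .053 .073
python3 - <<'E'
from h import *
im,d=grab('top','2')
cv2.imwrite('pics/top_2c.png',cv2.resize(im[170:320,220:420,::-1],None,fx=3,fy=3))
E
```

```text
t: 3.98
tool_pos: [0.5654, 0.0803, 0.074]
tool_rot: [-2.336, -2.1, 0.001]
contact_force: [-0.3, -0.3, -0.0]
opening: -0.0001
grip_force: 0.0
t 3.9833 pos [0.5654 0.0803 0.074 ] F [-0.27 -0.25 -0.  ] open -0.0001
[[0.106, 0.994, -0.001], [0.994, -0.106, 0.0], [-0.0, -0.001, -1.0]] [0.01 0.08 1.86 0.   1.2  0.12]
delta tool mm [-27.5  -0.5   1. ]
```

View pics/top_2c.png

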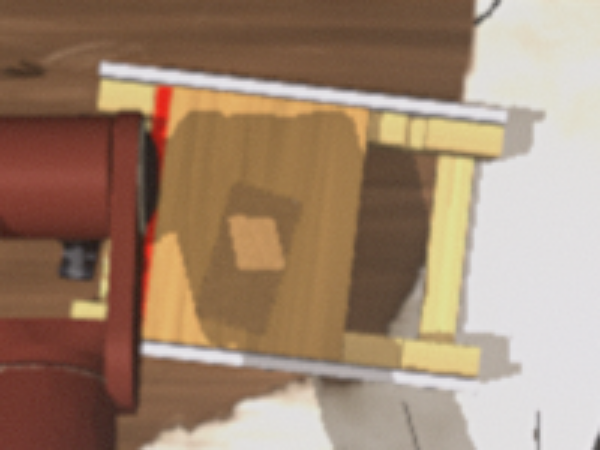

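The board and carton have not moved. The red stripe is visible beside the wrist at crop (155,190), and the far notches still show at crop (395,130). Now a slow approach to contact.

```bash
python3 -m handwheel '[{"tx":-2,"ty":0,"tz":0,"roll":0},{"tx":-3,"ty":0,"tz":0,"roll":0},{"tx":-3,"ty":0,"tz":0,"roll":0},{"tx":-3,"ty":0,"tz":0,"roll":0},{"tx":-3,"ty":0,"tz":0,"roll":0},{"tx":-3,"ty":0,"tz":0,"roll":0},{"tx":-2,"ty":0,"tz":0,"roll":0},{"tx":-2,"ty":0,"tz":0,"roll":0},{"tx":-2,"ty":0,"tz":0,"roll":0},{"tx":-2,"ty":0,"tz":0,"roll":0},{"tx":-2,"ty":0,"tz":0,"roll":0},{"tx":-2,"ty":0,"tz":0,"roll":0}]'
python3 -m handwheel '[{"tx":-2,"ty":0,"tz":0,"roll":0},{"tx":-2,"ty":0,"tz":0,"roll":0},{"tx":-2,"ty":0,"tz":0,"roll":0},{"tx":-2,"ty":0,"tz":0,"roll":0}]'
```

```text
t: 5.03
tool_pos: [0.563, 0.0512, 0.0743]
tool_rot: [-2.337, -2.098, -0.001]
contact_force: [1.8, 3.0, -0.2]
opening: 0.0001
grip_force: 1.5
t: 5.37
tool_pos: [0.562, 0.0428, 0.0743]
tool_rot: [-2.338, -2.098, -0.0]
contact_force: [0.1, 3.2, -1.1]
opening: 0.0001
grip_force: 1.5
```

Contact, sliding at about 3 N. About 48 mm remain.

```bash
python3 -m handwheel '[{"tx":-2,"ty":0,"tz":0,"roll":0},{"tx":-2.5,"ty":0,"tz":0,"roll":0},{"tx":-2.5,"ty":0,"tz":0,"roll":0},{"tx":-2.5,"ty":0,"tz":0,"roll":0},{"tx":-2.5,"ty":0,"tz":0,"roll":0},{"tx":-2.5,"ty":0,"tz":0,"roll":0},{"tx":-2.5,"ty":0,"tz":0,"roll":0},{"tx":-2.5,"ty":0,"tz":0,"roll":0},{"tx":-2.5,"ty":0,"tz":0,"roll":0},{"tx":-2.5,"ty":0,"tz":0,"roll":0},{"tx":-2.5,"ty":0,"tz":0,"roll":0},{"tx":-2,"ty":0,"tz":0,"roll":0}]'
python3 -m handwheel '[{"tx":-1.5,"ty":0,"tz":0,"roll":0},{"tx":-1.5,"ty":0,"tz":0,"roll":0},{"tx":-1.5,"ty":0,"tz":0,"roll":0},{"tx":-1.5,"ty":0,"tz":0,"roll":0}]'
python3 - <<'E'
from h import *
im,d=grab('top','3')
cv2.imwrite('pics/top_3c.png',cv2.resize(im[170:320,220:420,::-1],None,fx=3,fy=3))
E
```

```text
t: 6.37
tool_pos: [0.5589, 0.0137, 0.0743]
tool_rot: [2.338, 2.098, -0.0]
contact_force: [-0.3, 3.1, -1.1]
opening: 0.0
grip_force: 1.5
t: 6.7
tool_pos: [0.5583, 0.008, 0.0743]
tool_rot: [-2.338, -2.098, 0.0]
contact_force: [-0.1, 2.1, -0.3]
opening: 0.0002
grip_force: 1.5
```

View pics/top_3c.png

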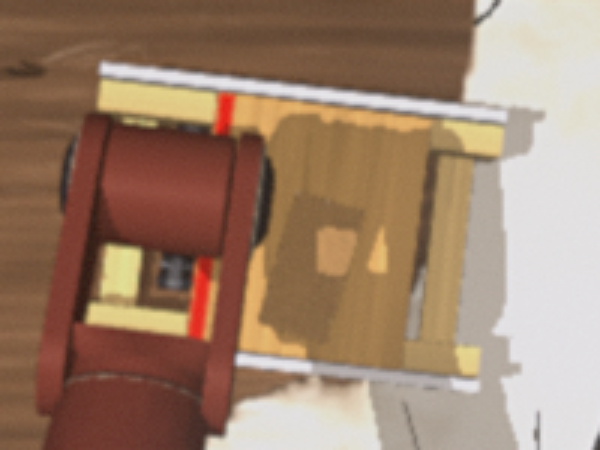

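The board is sliding square, with its red end at crop (227,115)–(195,330) and the carton still standing at (315,270). About 13 mm remain, so I'll continue slowly and watch the force.

```bash
python3 -m handwheel '[{"tx":-1.2,"ty":0,"tz":0,"roll":0},{"tx":-1.2,"ty":0,"tz":0,"roll":0},{"tx":-1.2,"ty":0,"tz":0,"roll":0},{"tx":-1.2,"ty":0,"tz":0,"roll":0},{"tx":-1.2,"ty":0,"tz":0,"roll":0}]'
python3 -m handwheel '[{"tx":-1,"ty":0,"tz":0,"roll":0},{"tx":-1,"ty":0,"tz":0,"roll":0},{"tx":-1,"ty":0,"tz":0,"roll":0}]'
python3 - <<'E'
from h import *
im,d=grab('top','4')
V,U=np.mgrid[0:480,0:640]
m=(U>312)&(U<355)&(V>205)&(V<290)
P=pts('top',np.c_[U[m],V[m]],d[m]);z=P[:,2];print(np.histogram(z,bins=np.arange(.06,.14,.004)))
E
```

```text
t: 7.17
tool_pos: [0.5576, 0.0016, 0.0743]
tool_rot: [2.338, 2.098, -0.001]
contact_force: [0.3, -0.5, -0.1]
opening: -0.0
grip_force: 0.0
t: 7.42
tool_pos: [0.5574, -0.0013, 0.0744]
tool_rot: [2.338, 2.098, -0.001]
contact_force: [-0.2, -0.4, 0.2]
opening: -0.0004
grip_force: 0.0
(array([   1,    1,    5,    5,   40,  466, 1275,  518,   53,    1,    1,
          0,    0,   26,  355,  556,  130,    4,    0,    0]), array([0.06 , 0.064, 0.068, 0.072, 0.076, 0.08 , 0.084, 0.088, 0.092,
       0.096, 0.1  , 0.104, 0.108, 0.112, 0.116, 0.12 , 0.124, 0.128,
       0.132, 0.136, 0.14 ]))
```

The force fell to zero. The board top now reads about 86 mm (it was 95) and the carton top about 121 mm, so the board has dropped. I'll back off along the rails, rise and check.

```bash
python3 -m handwheel '[{"tx":2,"ty":0,"tz":0,"roll":0},{"tx":4,"ty":0,"tz":0,"roll":0},{"tx":8,"ty":0,"tz":0,"roll":0},{"tx":10,"ty":0,"tz":0,"roll":0},{"tx":10,"ty":0,"tz":0,"roll":0},{"tx":10,"ty":0,"tz":0,"roll":0},{"tx":6,"ty":0,"tz":0,"roll":0},{"tx":0,"ty":0,"tz":0,"roll":0}]'
python3 -m handwheel '[{"tx":0,"ty":0,"tz":-8,"roll":0},{"tx":0,"ty":0,"tz":-16,"roll":0},{"tx":0,"ty":0,"tz":-18,"roll":0},{"tx":0,"ty":0,"tz":-18,"roll":0},{"tx":0,"ty":0,"tz":-18,"roll":0},{"tx":0,"ty":0,"tz":-18,"roll":0},{"tx":0,"ty":0,"tz":-18,"roll":0},{"tx":0,"ty":0,"tz":-18,"roll":0},{"tx":0,"ty":0,"tz":-14,"roll":0},{"tx":20,"ty":0,"tz":0,"roll":0},{"tx":20,"ty":0,"tz":0,"roll":0},{"tx":0,"ty":0,"tz":0,"roll":0}]'
python3 - <<'E'
from h import *
im,d=grab('top','5'); s,_=grab('scene','5')
cv2.imwrite('pics/both5.png',np.vstack([cv2.resize(im[170:320,220:420,::-1],(400,300)),cv2.resize(s[170:345,220:420+33,::-1],(400,300))]))
A=pts('top',np.array([(u,v) for v in range(480) for u in range(640)],float),d.ravel()).reshape(480,640,3)
hsv=cv2.cvtColor(im,cv2.COLOR_RGB2HSV);V,U=np.mgrid[0:480,0:640]
red=((hsv[...,0]<5)|(hsv[...,0]>174))&(hsv[...,1]>200)&(hsv[...,2]>100)&(U>270)&(U<320)&(V>195)&(V<300)&(A[...,2]<.1)&(A[...,2]>.07)
P=plane('top',np.c_[U[red],V[red]],.086)[:,:2]*1000;r=cv2.minAreaRect(P.astype(np.float32));print('red',red.sum(),cv2.boxPoints(r).round(1).tolist())
xs=np.array([-.108,-.994]);ys=np.array([.994,-.108])
q=A[...,:2]-np.array([.5493,-.100]);X=q@xs;Y=q@ys
b=(A[...,2]>.078)&(A[...,2]<.1)&(abs(Y)<.09)&(abs(X)<.075)
c=np.linalg.lstsq(np.c_[X[b],Y[b],np.ones(b.sum())],A[b][:,2],rcond=None)[0];print('plane slope x,y,height',c.round(4))
k=(A[...,2]>.11)&(A[...,2]<.14)&(abs(Y)<.09)&(abs(X)<.085)
print('carton',cv2.minAreaRect(A[k][:,:2].astype(np.float32)*1000),np.median(A[k][:,2]))
E
python3 st.py
```

```text
t: 8.13
tool_pos: [0.5628, 0.0505, 0.0743]
tool_rot: [-2.336, -2.101, -0.0]
contact_force: [1.3, 0.6, -0.3]
opening: 0.0001
grip_force: 0.0
t: 9.13
tool_pos: [0.5673, 0.0906, 0.2213]
tool_rot: [-2.336, -2.1, -0.003]
contact_force: [-0.2, -0.1, 0.5]
opening: -0.0002
grip_force: 0.0
red 279 [[459.1000061035156, -14.199999809265137], [648.5999755859375, -35.0], [649.5, -26.200000762939453], [460.1000061035156, -5.400000095367432]]
plane slope x,y,height [-0.0003  0.0004  0.0862]
carton ((515.8206787109375, -98.8687515258789), (55.223453521728516, 104.97770690917969), 73.75774383544922) 0.1212119678825383
t 9.2333 pos [0.5669 0.0886 0.2204] F [ 0.79 -0.21  0.85] open 0.0003
[[0.107, 0.994, -0.0], [0.994, -0.107, -0.001], [-0.001, -0.0, -1.0]] [ 0.03 -0.06  1.74 -0.    1.46  0.13]
```

View pics/both5.png

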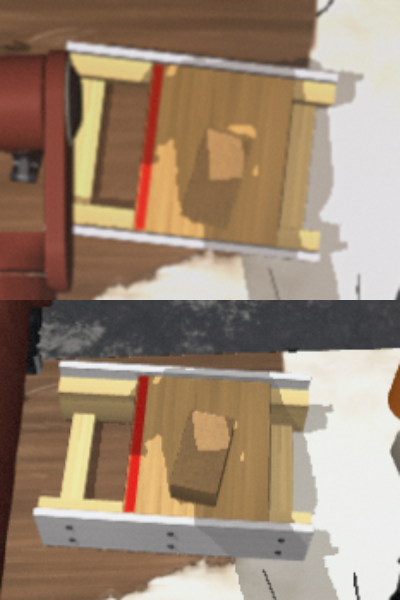

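The board lies flat with its top at 86.2 mm and no tilt, and it has moved 58 mm to home. The carton is standing on it as before (crop (215,165)), and the fingers are clear.

```bash
python3 -c "from station import ctrl; print(ctrl.finish_job())"
```

```text
the job is handed in; nothing more can be done
None
```

The board is home in its notches and flat on both rails, the carton is still standing on it, the fingers are clear, and the job is handed in.

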